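# Stage a sample on the profile projector's peg and lock the stage

## Robot

A 7-joint arm with a two-finger parallel gripper is mounted at the origin on the work surface. World frame = base frame: x ahead of the robot, y to its left, z up, the work surface at z = 0. Lengths are in m, angles in rad, forces in N, time in s.
With the tool pointing down it reaches from about 0.4 to 0.85 m from the base axis. Payload 4.5 kg.
Tool frame: the origin (TCP) lies where the fingers leave the gripper's body, on its centre line; the fingertips stand 64 mm ahead of it and the grasp point (between the pads) lies 45 mm ahead of it; z points along the fingers, y is the direction in which the jaws open and shut (so a half turn about z gives the same grasp; the last joint's range is limited). The gripper opens to 88 mm and grips with 3 to 60 N. Pads are 18 mm wide; open, the fingers measure 123 mm over their backs; the gripper's body (75 mm by 187 mm) begins 45 mm behind the grasp point.
Start: joints at [-1.127, 0.689, -0.195, 1.565, 0.157, 0.902, -0.215], TCP at [0.249, 0.573, 0.303] pointing down, gripper open.
Joint ranges: [-3.01, 3.01], [-0.46, 2.08], [-1.47, 1.51], [0.13, 2.56], [-1, 4.14], [0.04, 2.09], [-2.66, 2.66]. Speed limits (rad/s): [2.57, 2.57, 3.14, 3.14, 3.14, 3.14, 3.14].

## Interface

Orientations are given as a unit quaternion [x, y, z, w].
In Python, from plant import monitor, snapshot, workorder, finder gives the robot as it stands.
- The arm moves only by the tool carry_out, never from a script. Its argument "motion" is one flat list of numbers, 6 for each row, row after row: the shift along the tool's x, y, z in cm, then the turn, a rotation vector about the tool's x, y, z in rad. In form: [x, y, z, rx, ry, rz, x, y, z, rx, ry, rz, ...]. A call has 1 to 8 rows; each row shifts and turns the commanded pose from where the row before left it, along the tool's axes as they then stand; what a row does not reach is not made up. A row lasts 1/8 s, in which the tool goes at most 62.5 mm and 10.7 degrees, less where a joint would pass 70% of its speed; a pose out of reach is approached as far as the arm can. A call with a gripper value outside its range is refused whole. "hand" is the finger opening in cm, from 0 to 8.81, set as the call begins (left out, the last holds). The fingers move at their own pace and stop on an object; "grip_force" is the grip in N (left out, the last holds). Time passes only in rows, so rows that do not move let the fingers close. It gives the time, the measured TCP pose, the force and the opening at its end, in the units of the state.
- monitor.get_state(): the state, without advancing time (a new reading comes with each control period).
- snapshot(name): name is "scene" or "top" or "wrist"; returns a dict with "frame" (480x640x3 uint8, red, green, blue), "range_z" (480x640 float32, m along the optical axis (not along the pixel's ray), 0 where there is no reading), "fx", "fy", "cx", "cy" (pixels), "rvec" (rotation vector, rad) and "tvec" (3), from world to camera coordinates, as OpenCV has them; the wrist camera has in their place "hand_eye" (4x4, takes a point from camera to tool coordinates, whose origin is the TCP and whose axes are the flange's). Camera axes: x right, y down, z forward; pixel columns grow to the right and rows downward; lengths in m; the calibration is good to about 2 mm. A picture is of the moment at which its call begins: read the wrist's pose just before it.
- workorder.finish_job(): hands the job in, once; it reports no verdict.
Trained networks look in a picture, given as the dict that the camera call returned (one of the last four; its "shot" number tells which), for a name from the list of things; names that differ only in an ending like _2 or _b are one class to them, and where a whole thing is asked for, a point or a joint stands for the part that bears it (a point fixed in the world has none). Each returns a list of dicts, best first, with "p" (0 to 1); they miss things now and then, are a little off and sometimes report something else, mostly with a low value. They report only what shows in the picture. A call takes as long as a camera call. They do not tell look-alikes from the thing itself.
- finder.masks_of(picture, thing): "pixels" (480x640 bool, what is visible of it) and "extent" ([left, top, right, bottom] in pixels, round what is visible of it).
The state is a dict: "clock": time; "q": joint angles; "qd": joint speeds; "joint_torque": joint torques, N m; "tool_pos": TCP position; "eef_rot": TCP orientation; "contact_force": force on the tool from outside, world axes, zero at the start; "moment": the same for the moment, N m; "opening": opening from 0.0 (shut) to 1.0 (fully open).
Only numpy, scipy, OpenCV 4.12 (cv2) and the standard library are available. Lean on these libraries where they do the work, as an engineer would, in place of code of your own. Each camera call takes 0.05 s, during which the arm holds its last target. There are 200 camera calls.

## Task

Take the metal sample plate that has the round eye (the one with the narrow grip tab on top) out of the rack and hang it by its eye well onto the peg of the staging stand, then let go so that it hangs still. Then lock the stage: press the sprung black knob fully down, turn it clockwise to its stop while holding it down, and let it spring back up. Leave the plain blank in the rack and the bottle, bin and mouse as they are.

Things in the scene. Friction and masses are not known exactly. Their poses are not given: they have to be found in the camera images.
- sample: aluminium plate, 0.25 kg, upright in one of the two rack slots, 40 mm deep in it: lift straight up. 10 mm thick (y); body 70 mm wide (x), 110 mm high; on top a centred grip tab 36 mm wide, 36 mm high, 10 mm thick: 146 mm high in all. Round through-eye, 26 mm diameter along y, centred 86 mm above the lower edge. Origin: centre of the lower edge; z up. A half turn about z changes nothing.
- sample_eye (a point): centre of the sample's eye; axes as the sample's
- blank: bystander: plain aluminium plate without eye or tab, 70 mm wide x 10 mm thick x 146 mm high, its top edge straight and 70 mm wide; stands in the rack's other slot, 90 mm from the sample. Origin: centre of its lower edge
- rack: fixed grey plastic rack, 110 mm (x) x 190 mm (y) x 52 mm high, with two upright slots at y = -45 and +45 mm, slot floor 12 mm above the table. Origin: centre of its underside
- stand: fixed staging stand: grey base plate 130 mm (x) x 170 mm (y) x 20 mm high; dark column 40 x 30 mm centred at y = -50 mm, its top 182 mm above the table; from the column a round bare steel peg of 12 mm diameter sticks out along the stand's +y, rising 15 degrees towards its free tip. Origin: centre of the underside, z up
- peg_root (a point): on the peg's axis where it leaves the column: 165 mm above the table, at stand y = -35 mm; axes as the stand's
- peg_tip (a point): centre of the peg's rounded free tip (the metal ends 6 mm beyond): 189 mm above the table, at stand y = +55 mm; axes as the stand's
- lock: fixed grey housing of the stage lock, 110 x 110 x 40 mm, the knob on top of its centre. Origin: centre of its underside
- knob_grip (a point): middle of the knob's black bar grip, on the turning axis, 72 mm above the table when up; moves with the knob. Bar 62 mm long (x), 18 mm thick (y), 26 mm high (13 mm above and below this point), on a black disc of 68 mm diameter whose top is 13 mm below this point. Pinch the bar across y from above
- lock_knob (a joint): turn of the knob, rad: 0 = unlocked (start), grows clockwise seen from above, stop at 1.3 = locked. It is blocked near 0.1 unless pressed down more than 5 mm, and it springs up again only beyond about 1.1
- lock_press (a joint): how far the knob is pressed down, m: 0 up, 0.008 fully down; sprung, about 4 N to start and 10 N fully down
- bottle: bystander: closed grey metal bottle with a black cap, 66 mm diameter, 190 mm high, loose. Origin: centre of its underside
- bin: bystander: open blue parts bin, 130 x 170 x 75 mm, loose. Origin: centre of its underside
- mouse: bystander: black computer mouse on a mat, 100 x 60 x 32 mm, loose. Origin: centre of its underside
Things that resemble listed ones, but are neither listed nor needed, are in the scene too. Leave any turquoise look-alike of the lock alone.

How it is judged:
On the way, in this order (a step that is already met when the one before it is completed fails the run):
1. the sample hangs still by its eye on the peg, let go (y of sample_eye in the frame of stand between -0.045 and 0.043 m and x of sample_eye in the frame of stand between -0.012 and 0.012 m and z of sample_eye in the frame of stand between 0.145 and 0.19 m and angle between sample's own z axis and vertical below 0.35 rad and contact force between sample and stand above 0.5 N and contact force between sample and the fingers below 0.1 N and linear speed of sample below 0.05 m/s), for 0.2 s.
2. the knob, not yet turned, is pressed down (value of joint lock_press above 0.0055 m and value of joint lock_knob below 0.4 rad), for 0.1 s.
3. the knob is turned clockwise to its stop and has sprung back up (value of joint lock_knob above 1.05 rad and value of joint lock_press below 0.002 m), for 0.2 s.
At the end, for the whole second after the job is handed in: The sample hangs still by its eye on the peg: eye centre within 12 mm sideways of the peg, at least 12 mm inward of the peg_tip point, its weight on the stand, upright within 0.35 rad, not touched by the fingers. The knob is turned to at least 1.05 rad and is up again (pressed less than 2 mm) (all of step 1 and all of step 3).
It fails at once if the blank is moved more than 20 mm (distance of blank from where it was at the start of the episode above 0.02 m).
It fails at once if the blank is tipped out of upright (angle between blank's own z axis and vertical above 0.35 rad).
It fails at once if the bottle, bin or mouse is moved more than 20 mm (distance of any of bottle, bin, mouse from where it was at the start of the episode above 0.02 m).
It also fails if it takes over 67 s, if anything falls off the work surface, if the arm or the gripper's body presses on something with over 40 N, if the wrist force passes 120 N, or if a joint passes its speed limit or range.

## Working session

There is one attempt and no reset: what is moved stays moved. The work goes in short steps, Python scripts to look and compute and a tool call to move; the robot and the scene stay as the last step left them, time stands still between calls to the robot, and variables do not carry over. Pictures are saved under pics/ and viewed, about 8 in all and at most 12, crops included, and the job is handed in when it is done.

Besides the shell and the picture viewer there is one more tool, called after "Request:" in YAML: its name, and indented under it one key for each argument. carry_out: Moves the arm, as the interface text tells. Its arguments: {"type":"object","properties":{"motion":{"type":"array"},"hand":{"type":"number"},"grip_force":{"type":"number"}},"required":["motion"]}

```bash
mkdir -p pics
cat > h.py <<'E'
import numpy as np, cv2
from scipy.spatial.transform import Rotation as R
from plant import monitor, snapshot, workorder, finder
def cloud(p, st=None):
    z=p["range_z"]; v,u=np.indices(z.shape)
    c=np.stack([(u-p["cx"])/p["fx"]*z,(v-p["cy"])/p["fy"]*z,z],-1)
    if "hand_eye" in p:
        H=np.array(p["hand_eye"]); t=c@H[:3,:3].T+H[:3,3]
        w=R.from_quat(st["eef_rot"]).apply(t.reshape(-1,3)).reshape(t.shape)+st["tool_pos"]
    else:
        M=cv2.Rodrigues(np.array(p["rvec"],float))[0]; w=(c-np.ravel(p["tvec"]))@M
    w[z<=0]=np.nan
    return w
def shot(n):
    st=monitor.get_state(); p=snapshot(n); return p,cloud(p,st),st
def save(p,f): cv2.imwrite("pics/"+f,p["frame"][:,:,::-1])
E
python3 - <<'E'
from h import *
np.set_printoptions(precision=3,suppress=True)
for n in("scene","top"):
    p,w,st=shot(n); save(p,n+"0.png")
    for t in["sample","blank","rack","stand","lock","knob_grip","bottle","bin","mouse"]:
        for d in finder.masks_of(p,t)[:3]:
            q=w[d["pixels"]]; q=q[~np.isnan(q[:,0])]
            if len(q)<5: continue
            print(n,t,round(d["p"],2),d["extent"],np.percentile(q,[3,50,97],axis=0).round(3).tolist())
print(st)
E
```

```text
scene sample 0.86 [223.3, 247.9, 236.9, 293.0] [[0.492, -0.271, 0.041], [0.531, -0.255, 0.107], [0.553, -0.236, 0.159]]
scene blank 0.97 [183.7, 240.4, 202.5, 289.6] [[0.458, -0.353, 0.047], [0.492, -0.336, 0.114], [0.517, -0.319, 0.16]]
scene rack 0.97 [173.3, 259.7, 260.6, 312.5] [[0.447, -0.385, 0.003], [0.519, -0.295, 0.013], [0.576, -0.204, 0.054]]
scene stand 0.94 [279.1, 199.0, 357.9, 272.5] [[0.432, -0.114, 0.003], [0.495, -0.038, 0.021], [0.57, 0.049, 0.184]]
scene lock 0.88 [392.4, 192.5, 448.4, 242.0] [[0.453, 0.192, 0.009], [0.518, 0.242, 0.04], [0.567, 0.313, 0.085]]
scene lock 0.59 [438.5, 240.2, 502.9, 294.8] [[0.636, 0.232, 0.011], [0.698, 0.278, 0.04], [0.744, 0.346, 0.085]]
scene lock 0.51 [281.5, 197.0, 353.7, 271.5] [[0.431, -0.114, 0.007], [0.494, -0.039, 0.021], [0.568, 0.048, 0.184]]
scene knob_grip 0.86 [460.0, 242.2, 488.2, 273.6] [[0.658, 0.262, 0.054], [0.688, 0.285, 0.064], [0.715, 0.323, 0.087]]
scene knob_grip 0.79 [410.0, 193.1, 435.3, 215.2] [[0.478, 0.226, 0.055], [0.508, 0.249, 0.065], [0.533, 0.273, 0.087]]
scene bottle 0.58 [392.1, 277.3, 429.8, 33
[... 1785 characters left out ...]
6, 0.09]]
top bin 0.25 [279.7, 256.7, 347.2, 316.8] [[0.421, -0.109, 0.013], [0.485, -0.03, 0.022], [0.561, 0.051, 0.186]]
top mouse 0.88 [450.3, 313.5, 477.3, 353.2] [[0.306, -0.48, 0.008], [0.351, -0.449, 0.028], [0.399, -0.421, 0.039]]
{'clock': 0.5, 'q': array([-1.127,  0.689, -0.195,  1.565,  0.157,  0.903, -0.215]), 'qd': array([ 0.   ,  0.   ,  0.001,  0.001,  0.   , -0.002,  0.001]), 'joint_torque': array([ -0.   , -52.71 ,  -1.266, -15.361,  -0.052,   0.   ,   0.   ]), 'tool_pos': array([0.249, 0.573, 0.303]), 'eef_rot': array([ 0.203,  0.979, -0.   , -0.   ]), 'contact_force': array([-0.305, -0.189, -0.403]), 'moment': array([-0.061, -0.022,  0.104]), 'opening': 1.0037128994824902}
```

Run:
```python
import cv2
a=cv2.imread("pics/scene0.png")[180:430,110:510];cv2.imwrite("pics/s1.png",cv2.resize(a,None,fx=2,fy=2,interpolation=cv2.INTER_CUBIC))
a=cv2.imread("pics/top0.png")[160:370,160:490];cv2.imwrite("pics/t1.png",cv2.resize(a,None,fx=2.4,fy=2.4,interpolation=cv2.INTER_CUBIC))
```

```text
(no output)
```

View pics/s1.png

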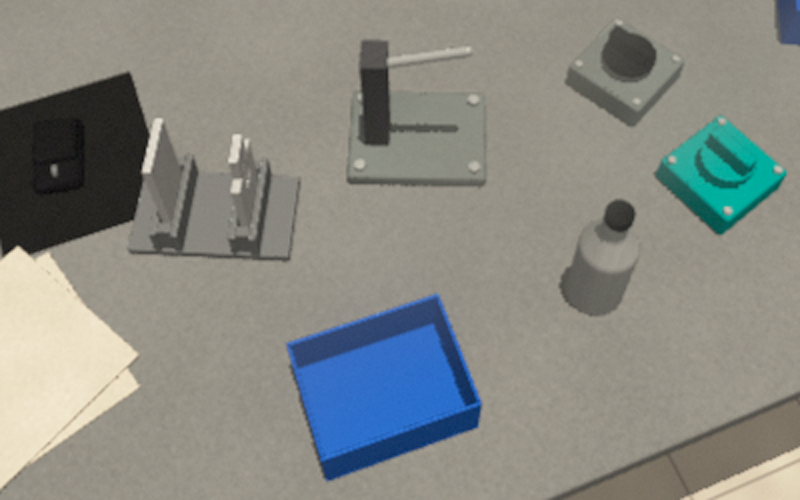

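View pics/t1.png

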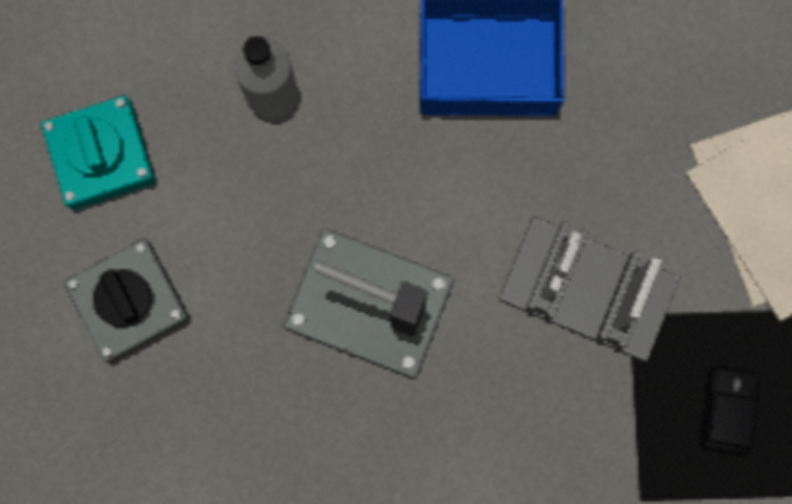

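```bash
cat >> h.py <<'E'
def delta(goal,st=None):
    "tool-axis shift in cm from the present pose to world goal"
    st=st or monitor.get_state(); return R.from_quat(st["eef_rot"]).inv().apply(np.array(goal)-st["tool_pos"])*100
E
python3 - <<'E'
from h import *
np.set_printoptions(precision=3,suppress=True)
p,w,st=shot("wrist"); save(p,"w0.png"); print(p["hand_eye"],p["fx"]); print(delta([.47,.2,.36]),delta([.47,-.02,.36]),delta([.47,-.27,.36]))
E
```

```text
[[ 0.001 -0.949 -0.316  0.082]
 [ 1.     0.     0.001 -0.001]
 [-0.001 -0.316  0.949 -0.083]
 [ 0.     0.     0.     1.   ]] 432.5550645253978
[-35.141 -25.433  -5.727] [-43.905 -45.612  -5.729] [-53.864 -68.543  -5.731]
```

Request:
carry_out:
  motion: [-3, -2, -0.7, 0, 0, 0, -4.3, -2.6, -0.7, 0, 0, 0, -4.3, -2.6, -0.7, 0, 0, 0, -4.3, -2.6, -0.7, 0, 0, 0, -4.3, -2.6, -0.7, 0, 0, 0, -4.3, -2.6, -0.7, 0, 0, 0, -4.3, -2.6, -0.7, 0, 0, 0, -3.5, -2.2, -0.7, 0, 0, 0]

```text
clock: 2.05
tool_pos: [0.4676, 0.2609, 0.3591]
eef_rot: [0.204, 0.979, -0.0, 0.0]
contact_force: [0.8, 0.9, 0.1]
opening: 1.0
```

```bash
cat > lockm.py <<'E'
from h import *
np.set_printoptions(precision=4,suppress=True)
def rect(q):
    (c,s,a)=cv2.minAreaRect((q[:,:2]*1000).astype(np.float32)); return np.array(c)/1000,np.array(s),a
p,w,st=shot("wrist"); print(st["tool_pos"],st["clock"])
for t in("lock","knob_grip"):
    for d in finder.masks_of(p,t)[:2]:
        q=w[d["pixels"]]; q=q[~np.isnan(q[:,0])]; print(t,d["p"],d["extent"],np.percentile(q,[3,50,97],axis=0).round(3).tolist())
near=np.linalg.norm(w[...,:2]-[.503,.252],axis=-1)
for nm,lo,hi,r in(("barTop",.078,.095,.06),("housing",.034,.048,.09),("disc",.053,.066,.05)):
    m=((w[...,2]>lo)&(w[...,2]<hi)&(near<r)).astype(np.uint8)
    m=cv2.morphologyEx(m,cv2.MORPH_OPEN,np.ones((3,3)))>0
    print(nm,m.sum(),rect(w[m]),np.median(w[m][:,2]))
E
python3 lockm.py
```

```text
[0.4676 0.2609 0.3591] 2.05
lock 0.86 [342.1, 282.9, 449.5, 408.7] [[0.618, 0.235, 0.008], [0.654, 0.28, 0.041], [0.725, 0.325, 0.086]]
lock 0.69 [242.7, 144.2, 398.0, 297.1] [[0.441, 0.202, 0.027], [0.492, 0.262, 0.041], [0.556, 0.316, 0.086]]
knob_grip 0.96 [387.0, 339.6, 449.8, 405.3] [[0.651, 0.265, 0.057], [0.673, 0.288, 0.071], [0.708, 0.305, 0.087]]
knob_grip 0.16 [242.5, 143.8, 397.2, 295.3] [[0.441, 0.202, 0.024], [0.492, 0.262, 0.041], [0.556, 0.316, 0.086]]
barTop 1474 (array([0.5014, 0.2582]), array([61.8672, 18.4548]), 26.861602783203125) 0.08565564773011985
housing 8177 (array([0.5016, 0.2581]), array([110.2264, 110.3804]), 27.190832138061523) 0.0408978688994332
disc 2491 (array([0.4995, 0.2578]), array([64.1983, 67.0404]), 20.862443923950195) 0.0609101903590204
```

Request:
carry_out:
  motion: [-1.5, -4.1, -0.7, 0, 0, 0, -1.5, -4.1, -0.7, 0, 0, 0, -1.5, -4.1, -0.7, 0, 0, 0, -1.5, -4.1, -0.7, 0, 0, 0, -1.5, -4.1, -0.7, 0, 0, 0, -1.2, -4, -0.7, 0, 0, 0]

```text
clock: 2.95
tool_pos: [0.4483, 0.0037, 0.4009]
eef_rot: [0.202, 0.979, 0.0, 0.0]
contact_force: [1.2, -0.1, -0.1]
opening: 0.998
```

```bash
cat > standm.py <<'E'
from lockm import rect
from h import *
p,w,st=shot("wrist"); save(p,"w2.png"); print(st["tool_pos"],st["clock"])
near=np.linalg.norm(w[...,:2]-[.49,-.032],axis=-1)
k=np.ones((3,3))
def sel(lo,hi,r): return cv2.morphologyEx(((w[...,2]>lo)&(w[...,2]<hi)&(near<r)).astype(np.uint8),cv2.MORPH_OPEN,k)
b=sel(.014,.026,.12)>0; c,s,a=rect(w[b]); print("base",c,s,a)
n,l,S,_=cv2.connectedComponentsWithStats(sel(.15,.215,.12))
for i in range(1,n):
    q=w[l==i]
    if len(q)>60:
        print(S[i],rect(q),np.percentile(q[:,2],[2,50,98]))
q=w[sel(.155,.215,.12)>0]
ca=np.median(w[sel(.178,.186,.12)>0],axis=0); print("coltop",ca)
E
sed -i '/^p,w,st/,$d' lockm.py; python3 standm.py
```

```text
[0.4483 0.0037 0.4009] 2.95
base [ 0.4914 -0.029 ] [169.9937 129.4658] 67.06893157958984
[ 203  250  169   62 4539] (array([ 0.491 , -0.0311]), array([125.8194,  40.6472]), 67.042724609375) [0.1549 0.1826 0.1949]
coltop [ 0.4763 -0.0705  0.1828]
```

Request:
carry_out:
  motion: [-2.1, -3.4, 0.6, 0, 0, 0, -2.1, -3.4, 0.6, 0, 0, 0, -2.1, -3.4, 0.6, 0, 0, 0, -2.1, -3.4, 0.6, 0, 0, 0, -2.1, -3.4, 0.6, 0, 0, 0, -1.9, -3.6, 0.6, 0, 0, 0]
  hand: 5

```text
clock: 3.75
tool_pos: [0.4813, -0.234, 0.3644]
eef_rot: [0.202, 0.979, 0.001, 0.0]
contact_force: [0.6, 0.5, 0.5]
opening: 0.568
```

Run:
```python
from lockm import rect
from h import *
p,w,st=shot("wrist"); save(p,"w3.png"); print(st["tool_pos"],st["clock"],st["opening"])
for t in("sample","blank"):
    for d in finder.masks_of(p,t)[:2]:
        q=w[d["pixels"]]; q=q[~np.isnan(q[:,0])]; print(t,d["p"],d["extent"],np.percentile(q,[3,50,97],axis=0).round(3).tolist())
near=np.linalg.norm(w[...,:2]-[.50,-.29],axis=-1)
def sel(lo,hi,r): return ((w[...,2]>lo)&(w[...,2]<hi)&(near<r)).astype(np.uint8)
for lo,hi in((.151,.17),(.046,.058),(.115,.128)):
  n,l,S,_=cv2.connectedComponentsWithStats(sel(lo,hi,.13))
  for i in range(1,n):
    q=w[l==i]
    if len(q)>60: print(lo,S[i],rect(q),np.percentile(q[:,2],[2,50,98]))
```

```text
[ 0.4813 -0.234   0.3644] 3.75 0.5684820197948208
sample 0.65 [296.0, 199.8, 313.6, 303.1] [[0.488, -0.261, 0.048], [0.505, -0.246, 0.145], [0.535, -0.235, 0.16]]
blank 0.83 [168.3, 197.3, 221.9, 321.7] [[0.451, -0.347, 0.044], [0.48, -0.33, 0.132], [0.515, -0.317, 0.16]]
0.151 [ 170  232   22   93 1501] (array([ 0.4841, -0.3351]), array([10.7783, 70.8637]), 65.21463012695312) [0.1519 0.1587 0.1603]
0.151 [297 257  15  49 673] (array([ 0.5206, -0.253 ]), array([ 9.9721, 36.0546]), 65.18508911132812) [0.1542 0.1589 0.1603]
0.046 [ 190  178   40  112 1881] (array([ 0.4833, -0.3346]), array([ 32.3817, 110.1394]), 65.60750579833984) [0.0468 0.0528 0.0557]
0.046 [ 287  181   36  111 2149] (array([ 0.5206, -0.253 ]), array([ 32.0117, 109.745 ]), 65.26493072509766) [0.0502 0.0529 0.0545]
0.115 [182 219  21  86 390] (array([ 0.4851, -0.3306]), array([ 9.6057, 69.9682]), 72.91788482666016) [0.1152 0.1216 0.1277]
0.115 [299 221  13  26 319] (array([ 0.4972, -0.2419]), array([ 9.5261, 17.8972]), 66.77925109863281) [0.1156 0.123  0.1265]
```

View pics/w3.png

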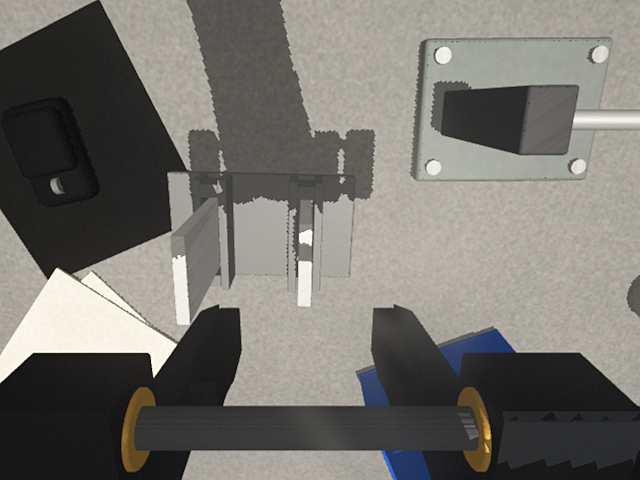

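Request:
carry_out:
  motion: [-2.2, -0.1, 2, 0, 0, 0.026, -2.15, -0.1, 3, 0, 0, 0, 0, 0, 3.5, 0, 0, 0, 0, 0, 2.5, 0, 0, 0, 0, 0, 0, 0, 0, 0]

```text
clock: 4.53
tool_pos: [0.5189, -0.2513, 0.2533]
eef_rot: [0.214, 0.977, 0.001, -0.002]
contact_force: [0.3, -0.5, -0.6]
opening: 0.571
```

```bash
python3 -c "
from h import *
s=monitor.get_state();print(s['tool_pos'],s['eef_rot'],delta([.5206,-.253,.190],s), R.from_quat(s['eef_rot']).as_matrix().round(4))"
```

```text
[ 0.51885212 -0.25133415  0.25326791] [ 0.21448199  0.9767251   0.00120256 -0.00202733] [-0.25681929 -0.08738446  6.32558264] [[-0.908   0.419  -0.0034]
 [ 0.419   0.908   0.0032]
 [ 0.0045  0.0015 -1.    ]]
```

Request:
carry_out:
  motion: [-0.25, -0.1, 2, 0, 0, 0, 0, 0, 2.5, 0, 0, 0, 0, 0, 1.8, 0, 0, 0, 0, 0, 0, 0, 0, 0]

```text
clock: 5.03
tool_pos: [0.5214, -0.2549, 0.192]
eef_rot: [0.215, 0.977, 0.001, -0.0]
contact_force: [0.7, 0.8, 0.1]
opening: 0.564
```

Request:
carry_out:
  motion: [0, 0, 0, 0, 0, 0, 0, 0, 0, 0, 0, 0, 0, 0, 0, 0, 0, 0, 0, 0, 0, 0, 0, 0, 0, 0, 0, 0, 0, 0]
  hand: 0
  grip_force: 40

```text
clock: 5.65
tool_pos: [0.5213, -0.2559, 0.1919]
eef_rot: [0.216, 0.976, 0.0, 0.0]
contact_force: [0.7, 0.5, 0.9]
opening: 0.111
```

Request:
carry_out:
  motion: [0, 0, -1, 0, 0, 0, 0, 0, -3, 0, 0, 0, 0, 0, -4, 0, 0, 0, 0, 0, -4, 0, 0, 0, 0, 0, -4.5, 0, 0, 0, 0, 0, -4, 0, 0, 0, 0, 0, -2, 0, 0, 0, 0, 0, 0, 0, 0, 0]

```text
clock: 6.65
tool_pos: [0.5211, -0.2567, 0.4183]
eef_rot: [0.216, 0.976, -0.0, 0.002]
contact_force: [0.8, 0.6, -2.0]
opening: 0.107
```

Request:
carry_out:
  motion: [1, 2.5, 0, 0, 0, 0, 1.8, 4, 0, 0, 0, 0, 1.9, 4.2, 0, 0, 0, 0, 1.9, 4.2, 0, 0, 0, 0, 1.9, 4.2, 0, 0, 0, 0, 1.9, 4.2, 0, 0, 0, -0.035, 1.5, 3.5, 0, 0, 0, 0, 0.7, 1, 0, 0, 0, 0]

```text
clock: 7.65
tool_pos: [0.5213, 0.0515, 0.4155]
eef_rot: [0.197, 0.98, 0.0, -0.001]
contact_force: [0.6, -1.6, -1.9]
opening: 0.108
```

```bash
cat > hold.py <<'E'
from h import *
import sys
np.set_printoptions(precision=4,suppress=True)
O=np.array([.4914,-.029]); Y=np.array([np.cos(np.radians(67.07)),np.sin(np.radians(67.07))]); X=np.array([Y[1],-Y[0]])
def fr(w): d=w[...,:2]-O; return np.stack([d@X,d@Y,w[...,2]],-1)
s=monitor.get_state(); print("tcp stand",fr(s["tool_pos"]),s["clock"],s["opening"])
A=R.from_quat(s["eef_rot"]).as_matrix(); print("tool axes in stand:",A[:2].T@np.c_[X,Y], A[2])
def to(x,y,z):
    g=np.r_[O+x*X+y*Y,z]; print("delta cm",delta(g,s))
E
python3 - <<'E'
from hold import *
to(0,.085,.291)
E
```

```text
tcp stand [-0.0038  0.0858  0.4155] 7.65 0.10784891873895039
tool axes in stand: [[-1.     -0.004 ]
 [-0.004   1.    ]
 [-0.0029 -0.0002]] [ 0.0029 -0.0002 -1.    ]
delta cm [-0.4142 -0.0752 12.444 ]
```

Request:
carry_out:
  motion: [-0.4, 0, 3, 0, 0, 0, 0, 0, 4, 0, 0, 0, 0, 0, 3.5, 0, 0, 0, 0, 0, 1.9, 0, 0, 0, 0, 0, 0, 0, 0, 0]

```text
clock: 8.28
tool_pos: [0.5246, 0.0455, 0.2908]
eef_rot: [0.2, 0.98, -0.001, -0.002]
contact_force: [0.2, 0.3, -1.2]
opening: 0.111
```

Run:
```python
from hold import *
for n in("scene","top","wrist"):
    p,w,st=shot(n); save(p,"h_"+n+".png"); f=fr(w)
    m=(abs(f[...,0])<.06)&(abs(f[...,1]-.085)<.014)&(f[...,2]>.09)&(f[...,2]<.2); q=f[m]
    if len(q)>20: print(n,"plate",len(q),np.percentile(q,[1,5,50,95,99],axis=0).round(4).tolist())
    m=(abs(f[...,0])<.02)&(f[...,1]>-.03)&(f[...,1]<.068)&(f[...,2]>.14); q=f[m]
    if len(q)>20:
        for a in(-.02,.0,.02,.04):
            r=q[abs(q[:,1]-a)<.01]; print(n,"peg",a,len(r),np.percentile(r,[5,50,95],axis=0).round(4).tolist() if len(r) else 0)
    d=finder.masks_of(p,"sample")
    if d:
        q=f[d[0]["pixels"]]; q=q[~np.isnan(q[:,0])]; print(n,"mask",d[0]["p"],d[0]["extent"],np.percentile(q,[2,50,98],axis=0).round(4).tolist())
a=cv2.imread("pics/h_scene.png"); b=cv2.imread("pics/h_wrist.png")
c=cv2.resize(a[150:300,260:460],(800,600),interpolation=cv2.INTER_CUBIC); cv2.imwrite("pics/hs.png",np.hstack([cv2.resize(c,(400,300)),cv2.resize(b,(400,300))]))
```

```text
tcp stand [0.0015 0.0816 0.2908] 8.275 0.11139947462461429
tool axes in stand: [[-1.      0.0021]
 [ 0.0021  1.    ]
 [-0.004  -0.0037]] [ 0.004  -0.0037 -1.    ]
scene plate 156 [[-0.0319, 0.0748, 0.1125], [-0.0191, 0.0749, 0.1176], [0.033, 0.0776, 0.1532], [0.0357, 0.0845, 0.1933], [0.0367, 0.085, 0.1985]]
scene peg -0.02 72 [[-0.0153, -0.0284, 0.168], [0.003, -0.0148, 0.1754], [0.015, -0.0103, 0.3353]]
scene peg 0.0 300 [[-0.0194, -0.0081, 0.1785], [-0.0069, 0.0046, 0.3348], [0.0149, 0.0097, 0.6448]]
scene peg 0.02 1090 [[-0.0183, 0.0112, 0.3055], [-0.0064, 0.0208, 0.6009], [0.0091, 0.029, 0.6566]]
scene peg 0.04 1175 [[-0.0165, 0.0308, 0.3209], [0.0063, 0.0388, 0.6032], [0.0189, 0.0487, 0.6579]]
scene mask 0.61 [351.4, 184.5, 353.9, 237.6] [[-0.0069, 0.0747, 0.1224], [0.0266, 0.079, 0.2131], [0.0359, 0.0843, 0.2588]]
top peg -0.02 58 [[-0.0131, -0.0285, 0.1697], [0.0003, -0.0143, 0.1775], [0.0125, -0.0103, 0.339]]
top peg 0.0 135 [[-0.0145, -0.0093, 0.1805], [0.0029, -0.0018, 0.3361], [0.018, 0.009, 0.3417]]
top peg 0.02 119 [[-0.0191, 0.011, 0.3338], [-0.0053, 0.0197, 0.6315], [
[... 217 characters left out ...]
.0835, -0.4112, 0.0392]]
wrist plate 706 [[-0.0336, 0.0784, 0.1172], [-0.0335, 0.079, 0.1233], [-0.0333, 0.0835, 0.1693], [-0.033, 0.088, 0.1974], [-0.0329, 0.0885, 0.1996]]
wrist peg -0.02 830 [[-0.005, -0.0289, 0.1699], [-0.0016, -0.0198, 0.1747], [0.0047, -0.011, 0.1781]]
wrist peg 0.0 886 [[-0.0051, -0.0089, 0.1754], [-0.0015, 0.0003, 0.18], [0.0046, 0.0089, 0.1836]]
wrist peg 0.02 1210 [[-0.0194, 0.0113, 0.1809], [-0.0029, 0.0228, 0.1864], [0.0043, 0.0293, 0.3125]]
wrist peg 0.04 2076 [[-0.0197, 0.0309, 0.1872], [-0.0162, 0.0393, 0.311], [0.0036, 0.0492, 0.3186]]
wrist mask 0.57 [286.6, 179.3, 322.9, 406.5] [[-0.0335, 0.0778, 0.1363], [-0.0161, 0.0828, 0.2507], [0.0131, 0.0878, 0.2617]]
```

View pics/hs.png

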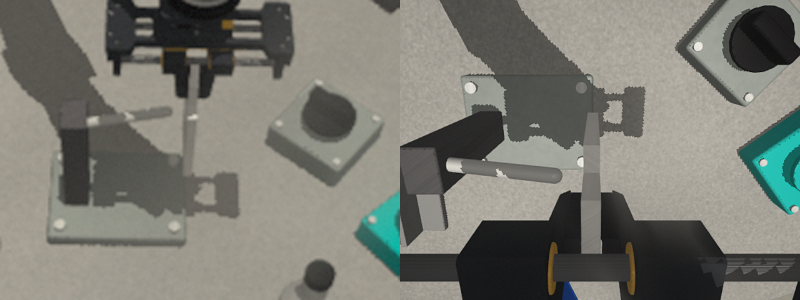

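Request:
carry_out:
  motion: [0.15, 0, 0, 0, 0, 0, 0, -1.2, 0.32, 0, 0, 0, 0, -1.5, 0.4, 0, 0, 0, 0, -1.5, 0.4, 0, 0, 0, 0, 0, 0, 0, 0, 0]

```text
clock: 9.2
tool_pos: [0.5072, 0.0069, 0.281]
eef_rot: [0.201, 0.98, -0.001, -0.001]
contact_force: [0.5, 0.3, -2.1]
opening: 0.112
```

```bash
cat > chk.py <<'E'
from hold import *
p,w,st=shot("wrist"); f=fr(w); y0=fr(s["tool_pos"])[1]
m=(f[...,0]<-.025)&(f[...,0]>-.05)&(abs(f[...,1]-y0)<.015)&(f[...,2]>.09)&(f[...,2]<.19); print("plate edge",m.sum(),np.median(f[m],axis=0))
for z in(.12,.15,.18):
    q=f[m&(abs(f[...,2]-z)<.012)]; print(z,len(q),np.median(q,axis=0) if len(q) else 0)
z=.165+(y0+.035)*.2667; print("eye z",s["tool_pos"][2]-.094,"axis z",z,"force",s["contact_force"])
E
python3 chk.py
```

```text
tcp stand [0.0006 0.0392 0.281 ] 9.2 0.11219150764768905
tool axes in stand: [[-1.      0.0039]
 [ 0.0039  1.    ]
 [-0.0013 -0.0019]] [ 0.0013 -0.0019 -1.    ]
plate edge 739 [-0.0358  0.0389  0.1579]
0.12 133 [-0.036   0.0395  0.1212]
0.15 201 [-0.0358  0.0389  0.151 ]
0.18 276 [-0.0357  0.0387  0.1797]
eye z 0.18701594999346824 axis z 0.18478767719990563 force [ 0.4805  0.2513 -2.1301]
```

Request:
carry_out:
  motion: [0, -1.4, 0.5, 0, 0, 0, 0, -1.4, 0.4, 0, 0, 0, 0, -1.4, 0.4, 0, 0, 0, 0, 0, 0, 0, 0, 0, 0, 0, 0, 0, 0, 0]

```text
clock: 9.88
tool_pos: [0.4921, -0.0293, 0.2686]
eef_rot: [0.199, 0.98, 0.0, 0.0]
contact_force: [0.6, 0.6, -2.3]
opening: 0.111
```

```bash
python3 chk.py
```

```text
tcp stand [0.0008 0.0001 0.2686] 9.875 0.11066205087324446
tool axes in stand: [[-1.      0.0004]
 [ 0.0004  1.    ]
 [ 0.0004  0.0009]] [-0.0004  0.0009 -1.    ]
plate edge 935 [-0.0354 -0.0001  0.1559]
0.12 159 [-0.0354  0.0001  0.1204]
0.15 232 [-0.0354 -0.0001  0.1512]
0.18 336 [-0.0353 -0.0005  0.1799]
eye z 0.17461170858414818 axis z 0.17434789851400684 force [ 0.5978  0.6111 -2.33  ]
```

Request:
carry_out:
  motion: [0, 0, 0.3, 0, 0, 0, 0, 0, 0.2, 0, 0, 0, 0, 0, 0.1, 0, 0, 0, 0, 0, 0, 0, 0, 0]

```text
clock: 10.42
tool_pos: [0.4918, -0.0294, 0.2624]
eef_rot: [0.199, 0.98, 0.0, -0.0]
contact_force: [0.1, 0.5, -3.2]
opening: 0.111
```

Request:
carry_out:
  motion: [0, 0, 0.1, 0, 0, 0, 0, 0, 0, 0, 0, 0, 0, 0, 0, 0, 0, 0]

```text
clock: 10.8
tool_pos: [0.4919, -0.0295, 0.2618]
eef_rot: [0.199, 0.98, 0.0, 0.0]
contact_force: [-0.9, 0.9, 2.5]
opening: 0.111
```

Request:
carry_out:
  motion: [0, 0, 0, 0, 0, 0, 0, 0, 0, 0, 0, 0, 0, 0, 0, 0, 0, 0, 0, 0, 0, 0, 0, 0, 0, 0, 0, 0, 0, 0]
  hand: 4

```text
clock: 11.42
tool_pos: [0.4918, -0.0295, 0.2615]
eef_rot: [0.199, 0.98, 0.0, -0.0]
contact_force: [0.7, 0.4, 1.1]
opening: 0.458
```

```bash
python3 chk.py
python3 - <<'E'
from hold import *
p=snapshot("wrist"); save(p,"rel.png")
E
```

```text
tcp stand [ 0.0006 -0.0003  0.2615] 11.425 0.4576806535830785
tool axes in stand: [[-1.      0.0005]
 [ 0.0005  1.    ]
 [-0.0001  0.0001]] [ 0.0001  0.0001 -1.    ]
plate edge 1095 [-0.0349  0.002   0.157 ]
0.12 168 [-0.0342  0.0039  0.1198]
0.15 280 [-0.0349  0.0019  0.151 ]
0.18 395 [-0.0355  0.0001  0.18  ]
eye z 0.16746674052859492 axis z 0.17424627103510243 force [0.6566 0.4244 1.085 ]
tcp stand [ 0.0006 -0.0003  0.2615] 11.475 0.45579061681494115
tool axes in stand: [[-1.      0.0006]
 [ 0.0006  1.    ]
 [-0.      0.0001]] [ 0.      0.0001 -1.    ]
```

View pics/rel.png

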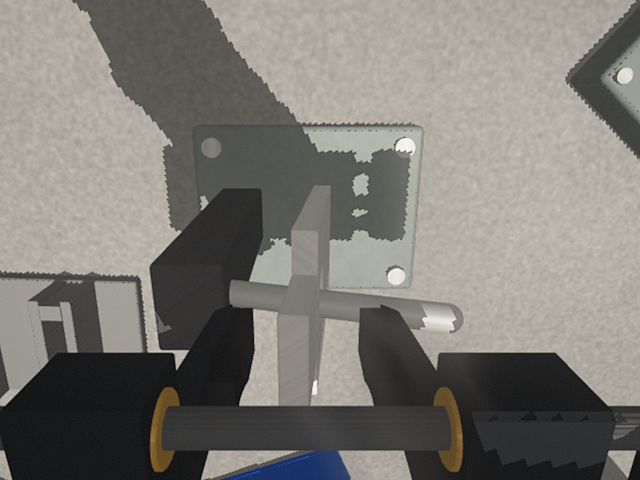

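Request:
carry_out:
  motion: [0, 0, -1, 0, 0, 0, 0, 0, -3, 0, 0, 0, 0, 0, -4, 0, 0, 0, 0, 0, -3.5, 0, 0, 0, 0, 0, 0, 0, 0, 0]

```text
clock: 12.15
tool_pos: [0.4931, -0.0294, 0.3795]
eef_rot: [0.199, 0.98, 0.001, 0.003]
contact_force: [0.4, -0.6, -0.7]
opening: 0.455
```

```bash
cat > hang.py <<'E'
from hold import *
for n in("wrist","scene"):
    p,w,st=shot(n); save(p,"hang_%s_%d.png"%(n,s["clock"]*10)); f=fr(w)
    m=(abs(f[...,0])<.045)&(abs(f[...,1]+.01)<.03)&(f[...,2]>.075)&(f[...,2]<.24)
    m&=(abs(f[...,0])>.012)|(f[...,2]>.195)
    for z in(.1,.12,.14,.17,.2,.225):
        q=f[m&(abs(f[...,2]-z)<.01)]; print(n,z,len(q),np.percentile(q,[3,50,97],axis=0).round(4).tolist() if len(q)>5 else 0)
E
python3 hang.py; python3 -c "
from h import *
s=monitor.get_state();print(delta([.5014,.2582,.25],s))"
```

```text
tcp stand [0.0017 0.0003 0.3795] 12.15 0.45453620724381694
tool axes in stand: [[-1.      0.0009]
 [ 0.0009  1.    ]
 [ 0.0061  0.0027]] [-0.0061  0.0028 -1.    ]
wrist 0.1 130 [[-0.0328, -0.0392, 0.0909], [-0.0193, 0.013, 0.1009], [0.035, 0.0151, 0.1085]]
wrist 0.12 170 [[-0.0337, -0.0392, 0.1112], [-0.0193, 0.0104, 0.1205], [0.0341, 0.0127, 0.1292]]
wrist 0.14 250 [[-0.0344, -0.039, 0.1306], [-0.0189, 0.008, 0.1411], [0.0334, 0.0104, 0.1495]]
wrist 0.17 363 [[-0.0355, -0.039, 0.1606], [-0.0184, 0.0044, 0.1707], [0.0315, 0.0066, 0.1794]]
wrist 0.2 828 [[-0.0351, -0.0068, 0.1904], [-0.0198, -0.0005, 0.1924], [0.0327, 0.0028, 0.2091]]
wrist 0.225 1246 [[-0.0202, -0.0107, 0.2161], [-0.0044, -0.0056, 0.228], [0.0139, 0.0001, 0.2297]]
scene 0.1 48 [[-0.0283, -0.0385, 0.0909], [0.0279, 0.009, 0.0984], [0.0387, 0.0136, 0.1076]]
scene 0.12 53 [[-0.023, -0.0381, 0.1107], [0.0316, 0.0064, 0.1193], [0.0378, 0.011, 0.129]]
scene 0.14 46 [[-0.0268, -0.0398, 0.1308], [0.0335, 0.004, 0.1393], [0.0362, 0.0086, 0.1492]]
scene 0.17 60 [[-0.0327, -0.0392, 0.1609], [0.0239, -0.0006, 0.1706], [0.0353, 0.0051, 0.1798]]
scene 0.2 70 [[-0.0225, -0.0077, 0.1905], [0.0149, -0.0011, 0.1954], [0.0327, 0.0015, 0.209]]
scene 0.225 83 [[-0.0181, -0.0114, 0.2171], [0.0031, -0.0059, 0.2257], [0.0167, -0.0013, 0.2293]]
[10.32819267 26.88324648 12.66884549]
```

Request:
carry_out:
  motion: [1.2, 3, 0, 0, 0, 0, 1.8, 4.7, 0, 0, 0, 0, 1.8, 4.7, 0, 0, 0, 0, 1.8, 4.7, 0, 0, 0, 0, 1.8, 4.7, 0, 0, 0, 0, 1.3, 3.5, 0, 0, 0, -0.12, 0.6, 1.6, 1, 0, 0, -0.15, 0, 0, 1.5, 0, 0, -0.15]

```text
clock: 13.25
tool_pos: [0.4988, 0.2603, 0.35]
eef_rot: [-0.014, 1.0, 0.0, -0.001]
contact_force: [-0.4, -0.5, 0.3]
opening: 0.453
```

Request:
carry_out:
  motion: [0, 0, 2, 0, 0, -0.15, 0, 0, 3, 0, 0, -0.15, 0, 0, 3, 0, 0, -0.15, 0, 0, 1, 0, 0, 0, 0, 0, 0, 0, 0, 0]
  hand: 5

```text
clock: 13.88
tool_pos: [0.4995, 0.2581, 0.2608]
eef_rot: [-0.231, 0.973, -0.0, -0.001]
contact_force: [0.4, -0.3, -0.6]
opening: 0.567
```

Run:
```python
from lockm import rect
from h import *
np.set_printoptions(precision=4,suppress=True)
p,w,st=shot("wrist"); save(p,"k.png"); A=R.from_quat(st["eef_rot"]).as_matrix()
print(st["tool_pos"],"tooly deg",np.degrees(np.arctan2(A[1,1],A[0,1])),"tilt",A[2],st["q"])
near=np.linalg.norm(w[...,:2]-[.5014,.2582],axis=-1)
m=cv2.morphologyEx(((w[...,2]>.078)&(w[...,2]<.095)&(near<.05)).astype(np.uint8),cv2.MORPH_OPEN,np.ones((3,3)))>0
print(m.sum(),rect(w[m])); print(delta([.5014,.2582,.124],st))
```

```text
[0.4995 0.2581 0.2608] tooly deg 116.75353862307904 tilt [ 0.0021 -0.     -1.    ] [-0.2988  0.6883 -0.4395  1.7925  0.4056  0.7534  1.0865]
2620 (array([0.5017, 0.2576]), array([61.3313, 17.9739]), 26.677066802978516)
[-0.2042 -0.0738 13.6766]
```

Request:
carry_out:
  motion: [-0.2, -0.1, 2.5, 0, 0, 0, 0, 0, 4, 0, 0, 0, 0, 0, 4, 0, 0, 0, 0, 0, 2, 0, 0, 0, 0, 0, 1, 0, 0, 0, 0, 0, 0, 0, 0, 0]

```text
clock: 14.68
tool_pos: [0.5025, 0.2587, 0.127]
eef_rot: [-0.232, 0.973, 0.0, 0.0]
contact_force: [-0.3, 0.4, -0.4]
opening: 0.569
```

Request:
carry_out:
  motion: [0, 0, 0, 0, 0, 0, 0, 0, 0, 0, 0, 0, 0, 0, 0, 0, 0, 0, 0, 0, 0, 0, 0, 0, 0, 0, 0, 0, 0, 0]
  hand: 0
  grip_force: 45

```text
clock: 15.3
tool_pos: [0.502, 0.2591, 0.1268]
eef_rot: [-0.233, 0.973, 0.001, 0.0]
contact_force: [-1.7, 1.7, 2.2]
opening: 0.203
```

Request:
carry_out:
  motion: [0, 0, 0.3, 0, 0, 0, 0, 0, 0.3, 0, 0, 0, 0, 0, 0.2, 0, 0, 0, 0, 0, 0.1, 0, 0, 0, 0, 0, 0, 0, 0, 0]

```text
clock: 15.92
tool_pos: [0.5021, 0.2592, 0.1189]
eef_rot: [-0.233, 0.973, 0.001, 0.001]
contact_force: [-4.0, 1.8, 15.7]
opening: 0.195
```

Request:
carry_out:
  motion: [0, 0, 0.1, 0, 0, 0, 0, 0, 0, 0, 0, 0.1, 0, 0, 0, 0, 0, 0.15, 0, 0, 0, 0, 0, 0.15, 0, 0, 0, 0, 0, 0.15, 0, 0, 0, 0, 0, 0.15, 0, 0, 0, 0, 0, 0.15, 0, 0, 0, 0, 0, 0]

```text
clock: 16.92
tool_pos: [0.5021, 0.2591, 0.1188]
eef_rot: [0.19, 0.982, 0.0, 0.001]
contact_force: [-4.1, 0.5, 23.2]
opening: 0.198
```

Request:
carry_out:
  motion: [0, 0, 0, 0, 0, 0.15, 0, 0, 0, 0, 0, 0.15, 0, 0, 0, 0, 0, 0.12, 0, 0, 0, 0, 0, 0.06, 0, 0, 0, 0, 0, 0]

```text
clock: 17.55
tool_pos: [0.502, 0.259, 0.1188]
eef_rot: [0.416, 0.909, 0.0, 0.0]
contact_force: [-3.7, 0.7, 23.6]
opening: 0.2
```

```bash
python3 -c "
from h import *
s=monitor.get_state();A=R.from_quat(s['eef_rot']).as_matrix();print(np.degrees(np.arctan2(A[1,1],A[0,1])),s['moment'],s['contact_force'],s['tool_pos'])"
```

```text
40.8631280151744 [0.03685356 1.19064882 0.62642819] [-3.72356866  0.70068015 23.57526364] [0.5020259  0.25902765 0.11875829]
```

Request:
carry_out:
  motion: [0, 0, -0.4, 0, 0, 0, 0, 0, -0.4, 0, 0, 0, 0, 0, -0.1, 0, 0, 0, 0, 0, 0, 0, 0, 0]

```text
clock: 18.05
tool_pos: [0.502, 0.2589, 0.1254]
eef_rot: [0.416, 0.909, 0.0, -0.0]
contact_force: [-0.9, 3.0, 4.0]
opening: 0.199
```

Request:
carry_out:
  motion: [0, 0, 0, 0, 0, 0, 0, 0, 0, 0, 0, 0, 0, 0, 0, 0, 0, 0, 0, 0, 0, 0, 0, 0, 0, 0, 0, 0, 0, 0]
  hand: 5

```text
clock: 18.68
tool_pos: [0.5021, 0.2582, 0.1255]
eef_rot: [0.417, 0.909, -0.0, -0.0]
contact_force: [-0.3, -0.2, -0.2]
opening: 0.566
```

Request:
carry_out:
  motion: [0, 0, -2, 0, 0, 0, 0, 0, -4, 0, 0, 0, 0, 0, -4, 0, 0, 0, 0, 0, -4, 0, 0, 0, 0, 0, -2, 0, 0, 0, 0, 0, 0, 0, 0, 0]

```text
clock: 19.42
tool_pos: [0.5027, 0.2586, 0.2869]
eef_rot: [0.417, 0.909, 0.001, 0.001]
contact_force: [-0.8, 0.7, -0.4]
opening: 0.569
```

```bash
python3 - <<'E'
from lockm import rect
from h import *
np.set_printoptions(precision=4,suppress=True)
p,w,st=shot("wrist")
near=np.linalg.norm(w[...,:2]-[.5014,.2582],axis=-1)
m=cv2.morphologyEx(((w[...,2]>.07)&(w[...,2]<.095)&(near<.05)).astype(np.uint8),cv2.MORPH_OPEN,np.ones((3,3)))>0
print(m.sum(),rect(w[m]),np.median(w[m][:,2]))
E
python3 hang.py | grep -E "scene|tcp"
python3 - <<'E'
import cv2,glob
a=cv2.imread(sorted(glob.glob("pics/hang_scene_*"))[-1])
cv2.imwrite("pics/end.png",cv2.resize(a[150:320,170:480],None,fx=2.5,fy=2.5,interpolation=cv2.INTER_CUBIC))
E
```

```text
2317 (array([0.5017, 0.2584]), array([17.9688, 62.6196]), 42.56612777709961) 0.08574545678401221
tcp stand [-0.1021  0.2687  0.2856] 19.475 0.5621523950305085
scene 0.1 52 [[-0.0302, -0.0385, 0.0908], [0.0282, 0.0089, 0.0998], [0.0383, 0.0136, 0.1089]]
scene 0.12 50 [[-0.0242, -0.0379, 0.1113], [0.0296, 0.0064, 0.12], [0.038, 0.0111, 0.1299]]
scene 0.14 47 [[-0.0256, -0.0398, 0.1312], [0.0331, 0.004, 0.1405], [0.037, 0.0086, 0.1493]]
scene 0.17 58 [[-0.032, -0.0391, 0.1614], [0.0223, -0.0006, 0.1702], [0.0356, 0.0053, 0.1794]]
scene 0.2 68 [[-0.0193, -0.0077, 0.1905], [0.016, -0.0011, 0.1949], [0.0327, 0.0014, 0.2078]]
scene 0.225 84 [[-0.0206, -0.012, 0.2166], [0.0035, -0.006, 0.2259], [0.0169, -0.0013, 0.2299]]
```

View pics/end.png

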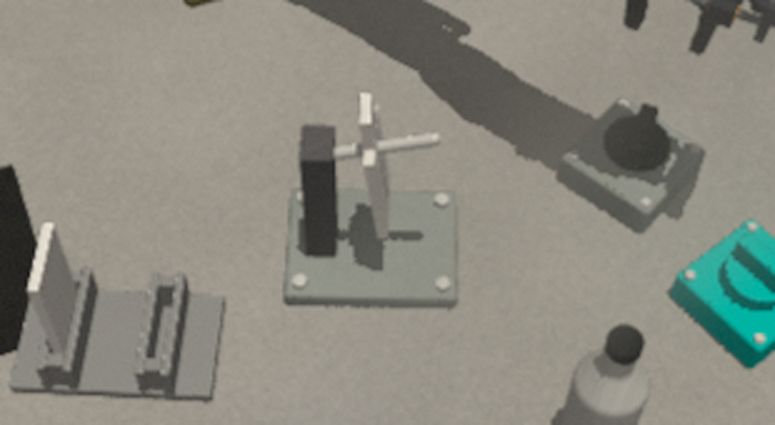

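```bash
python3 -c "
from plant import workorder; print(workorder.finish_job())"
```

```text
the job is handed in; nothing more can be done
None
```

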